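# Pin the spotting board and lock its collar

### The job

Lock the steel spotting board into its bracket: push the loose retaining pin that lies in the bracket's trough all the way through the bracket and the board's tongue, until its flange is home against the boss. Then swing the open lock collar down over the pin's tail, fully onto its rest, so that the pin cannot back out. Do not knock over the bottles or the jar.

Things in the scene. Friction and masses are not known exactly. Their poses are not given: they have to be found in the camera images.
- bracket: Grey and steel bracket fixed to the table, base 150 x 280 x 12 mm. Origin on the table top (z = 0) below the bore, in the middle of the tongue; z up; the pin is pushed along +y; x points towards the board. Bore axis: along y, at x = 0, z = 75 mm. Two cheeks, 64 mm wide, 105 mm tall, at y = -26..-12 and 12..26 mm, the board's tongue between them, each with a 20 mm hole.
- boss_face (a point): Middle of the outer face of the boss on the bore axis (bracket y = -56, z = 75 mm): the pin's flange stops here. The boss, y = -56..-26 mm, has an open-topped 19 mm wide channel. Before it, y = -176..-56 mm, runs an open-topped trough for the flange: 39 mm wide inside, 49 mm outside, floor at z = 57, side walls up to z = 71 mm.
- board_edge (a point): Middle of the near edge of the steel spotting board, on its top: bracket x = 70, y = 0, z = 105 mm. The board runs on from x = 70 to 365 mm and is 110 mm wide.
- pin: Loose steel retaining pin, 175 mm long, about 0.3 kg, lying level in the trough. Origin on its axis at the flange's inner face; its y runs along the axis towards the nose. Shaft 16 mm diameter, y = 0..105 mm (last 10 mm tapered); flange 36 mm diameter, y = -10..0; tail 16 mm diameter, y = -70..-10 mm. Fully home its origin is at point boss_face.
- pin_tail (a point): Centre of the flat end of the pin's tail, where it can be pushed.
- collar (a joint): Angle of the dark steel lock collar about its pivot, rad. 0: closed, handle level on its rest post, half ring (inner radius 13, outer 24 mm) over the pin's tail just outside the flange. Larger: handle raised, up to 1.3. Stays where left; about 2 N at the handle moves it.
- collar_pivot (a point): Middle of the collar's pivot axis, which is parallel to the bracket's y: bracket x = 38, y = -80, z = 75 mm. The collar is 8 mm thick (y = -84..-76 mm). Its hinge post is at x = 32..48, y = -99..-87, 83 mm tall; its rest post at x = -57..-43, y = -91..-69, 85 mm tall.
- collar_handle (a point): Point on the upper face of the collar's flat handle tab (44 x 18 x 8 mm), 14 mm from its free end; closed, it is 88 mm towards -x of the pivot and 18 mm higher. When open, this face looks up and towards the board: press it towards -x and down.
- bottle_a: White plastic bottle, 72 mm diameter, 165 mm tall; origin under its centre.
- bottle_b: White plastic bottle, 64 mm diameter, 150 mm tall; origin under its centre.
- jar: Amber glass jar, 64 mm diameter, 70 mm tall; origin under its centre.

How it is judged:
By the outcome, as a careful person would: the job done as asked, in the order asked, and still so for the second after the job is handed in, with the robot touching nothing.
It also fails if it takes over 42 s, if anything falls off the work surface, if the arm or the gripper's body presses on something with over 40 N, if the wrist force passes 120 N, or if a joint passes its speed limit or range.

### The arm

A 6-joint arm with a two-finger parallel gripper is mounted at the origin on the work surface. World frame = base frame: x ahead of the robot, y to its left, z up, the work surface at z = 0. Lengths are in m, angles in rad, forces in N, time in s.
With the tool pointing down it reaches from about 0.35 to 0.925 m from the base axis. Payload 6.4 kg.
Tool frame: the origin (TCP) lies at the very end of the fingers, on their centre line; the grasp point (between the pads) lies 19 mm behind it; z points along the fingers, y is the line along which they close (so a half turn about z gives the same grasp; the last joint's range is limited). The gripper opens to 85 mm and grips with 20 to 120 N. Pads are 22 mm wide; open, the fingers measure 114 mm over their backs; the gripper's body (76 mm by 85 mm) begins 54 mm behind the grasp point. The pads swing forward as they close: fully open they stand 13 mm farther back than shut.
Start: joints at [1.061, 0.245, 1.558, -0, 1.339, -0.174], TCP at [0.214, 0.614, 0.231] pointing down, gripper open.
Joint ranges: [-3.13, 3.13], [-1.02, 2.26], [0.13, 2.54], [-0.95, 4.09], [0.21, 2.88], [-2.74, 2.74]. Speed limits (rad/s): [2.57, 2.57, 3.14, 3.14, 3.14, 3.14].

### API

Orientations are given as a rotation vector (axis times angle).
In Python, from rig import * gives the robot as it stands. The module is installed in compiled form; this text tells all that it offers.
- The arm moves only by the shell command python3 -m handwheel 'ROWS' [FORCE]. ROWS is JSON, a list of rows, each an object with "delta_pos": the shift along the tool's x, y, z in units of 25 mm (1.0 is 25 mm), a list of three; "angular": the turn, a rotation vector about the tool's x, y, z in rad, a list of three; "gripper": the opening, from -1 (shut) to 1 (fully open). In form: [{"delta_pos": [tx, ty, tz], "angular": [wx, wy, wz], "gripper": gripper}, ...]. A call has 1 to 8 rows; each row shifts and turns the commanded pose from where the row before left it, along the tool's axes as they then stand; what a row does not reach is not made up. A row lasts 1/10 s, in which the tool goes at most 50 mm and 8.59 degrees, less where a joint would pass 70% of its speed; a pose out of reach is approached as far as the arm can. A call is refused whole if a number of a shift passes 1 or a number of a turn 0.15, either way. A call with a gripper value outside its range is refused whole. The fingers move at their own pace and stop on an object; FORCE is the grip in N (left out, the last holds). Time passes only in rows, so rows that do not move let the fingers close. It gives the time, the measured TCP pose, the force, the opening and the grip force at its end, in the units of the state.
- get_obs(): the state, without advancing time (a new reading comes with each control period).
- grab_frame(name): name is "side" or "top"; returns a dict with "img" (420x560x3 uint8, red, green, blue), "z_map" (420x560 float32, m along the optical axis (not along the pixel's ray), 0 where there is no reading), "K" (3x3 intrinsics, pixels), "R" (3x3) and "t" (3): a world point X has camera coordinates R X + t. Camera axes: x right, y down, z forward; pixel columns grow to the right and rows downward; lengths in m; the calibration is good to about 2 mm. A picture is of the moment at which its call begins.
- sign_off(): hands the job in; it is judged then, once.
Trained networks look in a picture, given as the dict that the camera call returned (one of the last four; its "shot" number tells which), for a name from the list of things; names that differ only in an ending like _2 or _b are one class to them, and where a whole thing is asked for, a point or a joint stands for the part that bears it (a point fixed in the world has none). Each returns a list of dicts, best first, with "conf" (0 to 1); they miss things now and then, are a little off and sometimes report something else, mostly with a low value. They report only what shows in the picture. A call takes as long as a camera call.
- spot_in(picture, target): "extent" ([left, top, right, bottom] as shares, 0 to 1, of the picture: columns of its width, rows of its height, round what is visible of it).
The state is a dict: "time": time; "joint_positions": joint angles; "joint_vel": joint speeds; "joint_efforts": joint torques, N m; "tcp_pos": TCP position; "ee_rot": TCP orientation; "wrist_force": force on the tool from outside, world axes, zero at the start; "wrist_torque": the same for the moment, N m; "finger_gap": opening from 0.0 (shut) to 1.0 (fully open); "grasp_force": force on a finger pad.
Only numpy, scipy, OpenCV 4.12 (cv2) and the standard library are available. Lean on these libraries where they do the work, as an engineer would, in place of code of your own. Each camera call takes 0.05 s, during which the arm holds its last target. There are 200 camera calls.

## Working session

There is one attempt and no reset: what is moved stays moved. The work goes in short steps, Python scripts to look and compute and a shell command to move; the robot and the scene stay as the last step left them, time stands still between calls to the robot, and variables do not carry over. Pictures are saved under pics/ and viewed, at most 10 in all, crops included, and the job is handed in when it is done.

```bash
mkdir -p pics
cat > look.py <<'E'
from rig import *
import numpy as np, cv2
def world(f,u,v,z):
    c=np.linalg.inv(f["K"])@np.array([u,v,1.0])*z
    return f["R"].T@(c-f["t"])
def cloud(f):
    z=f["z_map"]; v,u=np.indices(z.shape)
    c=np.stack([u*z,v*z,z],-1)@np.linalg.inv(f["K"]).T
    P=(c-f["t"])@f["R"]
    P[z==0]=np.nan
    return P
def save(f,n): cv2.imwrite("pics/"+n,f["img"][:,:,::-1])
E
python3 - <<'E'
from look import *
o=get_obs(); print({k:np.round(v,3) for k,v in o.items()})
for n in("side","top"):
    f=grab_frame(n); save(f,n+"0.png"); P=cloud(f); np.savez("/tmp/"+n+"0.npz",P=P,img=f["img"],K=f["K"],R=f["R"],t=f["t"])
    for t in("bracket","pin","collar","bottle_a","jar"):
        for d in spot_in(f,t)[:3]:
            e=np.array(d["extent"])*[560,420,560,420]; u,v=int((e[0]+e[2])/2),int((e[1]+e[3])/2)
            print(n,t,round(d["conf"],2),e.round(),P[v,u].round(3))
E
```

```text
{'time': np.float64(0.0), 'joint_positions': array([ 1.061,  0.246,  1.559, -0.   ,  1.339, -0.174]), 'joint_vel': array([ 0.002, -0.001, -0.   , -0.   , -0.002, -0.001]), 'joint_efforts': array([-1.0000e-03, -4.2951e+01, -3.2613e+01, -0.0000e+00,  5.0000e-03,
       -0.0000e+00]), 'tcp_pos': array([0.214, 0.613, 0.23 ]), 'ee_rot': array([-5.250e-01, -3.097e+00,  3.000e-03]), 'wrist_force': array([ 0.673, -0.471,  0.136]), 'wrist_torque': array([ 0.01 , -0.038,  0.012]), 'grasp_force': np.float64(0.0), 'finger_gap': np.float64(1.0)}
side bracket 0.66 [ 99. 206. 355. 346.] [0.584 0.201 0.102]
side pin 0.64 [101. 201. 353. 343.] [0.586 0.196 0.103]
side pin 0.63 [301. 201. 326. 255.] [0.526 0.001 0.083]
side collar 0.94 [279. 202. 311. 246.] [0.538 0.054 0.128]
side collar 0.49 [243. 319. 292. 408.] [0.442 0.304 0.099]
side bottle_a 0.81 [242. 318. 289. 407.] [0.444 0.306 0.103]
side bottle_a 0.72 [185. 277. 233. 368.] [0.543 0.298 0.114]
side jar 0.94 [260. 184. 289. 226.] [ 0.651 -0.064  0.047]
top bracket 0.6 [320. 153. 357. 191.] [ 0.649 -0.085  0.067]
top bracket 0.55 [148.  60. 343. 303.] [0.645 0.09  0.001]
top pin 0.78 [247. 221. 345. 254.] [ 0.526 -0.005  0.085]
top collar 0.58 [259. 218. 273. 245.] [0.527 0.045 0.153]
top bottle_a 0.93 [103. 254. 156. 293.] [0.459 0.268 0.114]
top bottle_a 0.72 [111. 197. 164. 239.] [0.549 0.257 0.127]
top jar 0.56 [322. 150. 356. 192.] [ 0.65  -0.086  0.07 ]
```

View pics/side0.png

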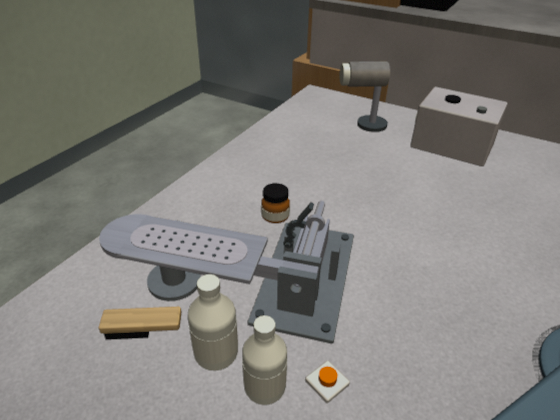

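View pics/top0.png

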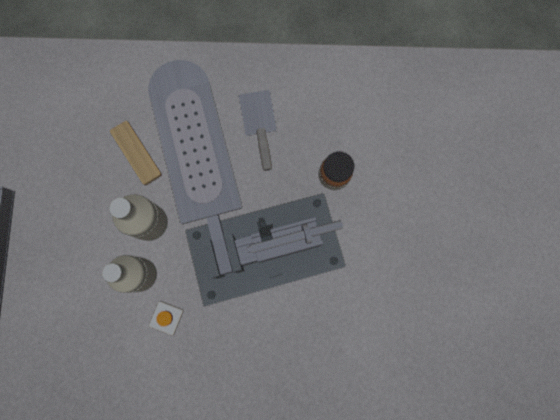

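The top view shows the bracket near (265,248), with the pin's tail end at about (341,226), the raised collar handle at (265,230), the board going up and left, and bottles and jar clear of the tail. The side view agrees: tail at (320,205), collar at (300,212). Next I fit the bracket pose from depth.

```bash
cat > fit.py <<'E'
from look import *
d=np.load("/tmp/top0.npz"); s=np.load("/tmp/side0.npz")
P=d["P"]
def rect(lo,hi,win):
    m=(P[...,2]>lo)&(P[...,2]<hi)&(P[...,0]>win[0])&(P[...,0]<win[1])&(P[...,1]>win[2])&(P[...,1]<win[3])
    m=m.astype(np.uint8); n,l,st,_=cv2.connectedComponentsWithStats(m)
    k=1+np.argmax(st[1:,4]); q=P[l==k]
    return q,cv2.minAreaRect((q[:,:2]*1000).astype(np.float32))
for nm,lo,hi in(("base",.006,.020),("board",.098,.112)):
    q,r=rect(lo,hi,(.35,1.1,-.2,.3)); print(nm,len(q),np.round(q[:,2].mean(),4),np.round(r[0],1),np.round(r[1],1),round(r[2],2))
    q=q[:,:2]; print(" corners",cv2.boxPoints(r).round(0).tolist())
# pin points in tail area
for nm,A in(("top",P),("side",s["P"])):
    x=A[...,0];y=A[...,1];z=A[...,2]
    m=(x>.45)&(x<.62)&(y<-.05+.02)&(y>-.2)&(z>.065)&(z<.1)
    q=A[m]; print(nm,len(q)); 
    if len(q)>5:
        l=cv2.fitLine(q[:,:2].astype(np.float32),cv2.DIST_HUBER,0,.01,.01).ravel(); print(l.round(4), "ymin",np.sort(q[:,1])[:4].round(4),"zmax",np.percentile(q[:,2],95).round(4))
E
python3 fit.py
python3 - <<'E'
import cv2,numpy as np
a=cv2.imread("pics/top0.png")[170:320,170:370]; b=cv2.imread("pics/side0.png")[180:330,230:380]
cv2.imwrite("pics/crop0.png",np.hstack([cv2.resize(x,(400,400*x.shape[0]//x.shape[1]),interpolation=2)[:300] for x in (a,b)]))
E
```

```text
base 4819 0.0114 [512.   48.3] [149.9 280. ] 16.18
 corners [[401.0, 162.0], [479.0, -107.0], [623.0, -65.0], [545.0, 204.0]]
board 9679 0.1045 [699.8 181.1] [296.6 110.3] 16.22
 corners [[542.0, 193.0], [573.0, 87.0], [858.0, 170.0], [827.0, 275.0]]
top 378
[ 0.415  -0.9098  0.5434 -0.062 ] ymin [-0.0892 -0.0886 -0.0886 -0.0883] zmax 0.0838
side 155
[ 0.559  -0.8292  0.5394 -0.0577] ymin [-0.0908 -0.0884 -0.0882 -0.088 ] zmax 0.0837
```

View pics/crop0.png

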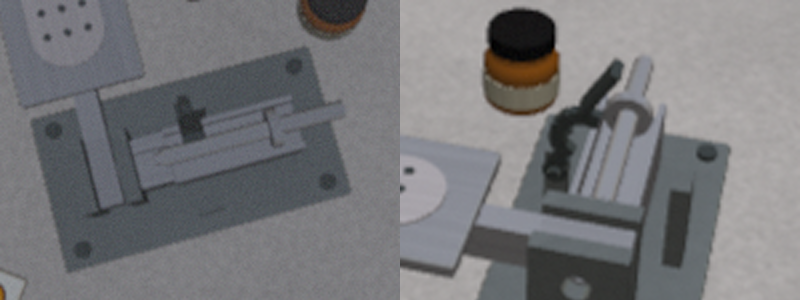

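Fits are consistent: the board is 296.6×110 and the base 150×280, both at yaw 16.2°. That puts the bracket origin at about (0.491, 0.120). The crop shows the tail sticking out of the trough and the collar handle raised. Next I measure the pin axis in the bracket frame.

```bash
cat > pinm.py <<'E'
from look import *
a=np.radians(16.2); O=np.array([.491,.1204,0])
B=np.array([[np.cos(a),np.sin(a),0],[-np.sin(a),np.cos(a),0],[0,0,1]])  # rows: bracket axes in world
def tob(P): return ((P-O)@B.T)*1000
def report(A):
    q=tob(A.reshape(-1,3)); q=q[~np.isnan(q[:,0])]
    for y in range(-260,-30,8):
        m=(abs(q[:,0])<16)&(q[:,1]>=y)&(q[:,1]<y+8)&(q[:,2]>74)&(q[:,2]<100)
        if m.sum()>2: print(y+4,m.sum(),"x mean %.1f [%.1f %.1f] zmax %.1f ymin %.1f"%(np.mean(q[m,0]),*np.percentile(q[m,0],[5,95]),np.percentile(q[m,2],90),q[m,1].min()))
    m=(q[:,1]>-95)&(q[:,1]<-68)&(q[:,2]>95)&(q[:,0]>-60)&(q[:,0]<60)
    h=q[m]; print("collar pts",m.sum(),h.mean(0).round(1),h.min(0).round(1),h.max(0).round(1)); t=h[h[:,2]>h[:,2].max()-6]; print("tip",t.mean(0).round(1))
if __name__=="__main__":
    for n in("top","side"):
        print(n); report(np.load(f"/tmp/{n}0.npz")["P"])
    for n,p in(("a",[.46,.27,0]),("b",[.55,.26,0]),("jar",[.65,-.085,0])): print(n,tob(np.array(p)).round())
E
python3 pinm.py
```

```text
top
-216 27 x mean -0.0 [-6.7 7.0] zmax 82.3 ymin -217.5
-208 40 x mean 0.1 [-6.7 6.9] zmax 82.0 ymin -211.9
-200 40 x mean -0.0 [-6.6 7.1] zmax 82.7 ymin -203.9
-192 39 x mean -0.3 [-6.8 7.1] zmax 82.7 ymin -195.8
-184 40 x mean 0.1 [-6.8 7.2] zmax 83.2 ymin -187.8
-176 40 x mean -0.3 [-6.9 6.8] zmax 82.3 ymin -179.9
-168 39 x mean 0.2 [-6.3 7.2] zmax 82.8 ymin -172.0
-160 40 x mean 0.0 [-9.4 10.9] zmax 91.3 ymin -163.6
-152 83 x mean -0.8 [-14.9 14.3] zmax 92.1 ymin -156.0
-144 59 x mean -0.2 [-10.2 9.9] zmax 87.5 ymin -147.9
-136 40 x mean -0.3 [-7.0 6.7] zmax 82.6 ymin -139.8
-128 40 x mean 0.0 [-6.8 6.8] zmax 82.2 ymin -131.8
-120 40 x mean -0.5 [-7.2 6.8] zmax 82.9 ymin -124.0
-112 41 x mean -0.1 [-6.8 7.0] zmax 82.9 ymin -116.0
-104 42 x mean -0.2 [-7.1 7.2] zmax 82.9 ymin -107.8
-96 40 x mean -0.0 [-6.7 6.6] zmax 82.6 ymin -99.9
-88 36 x mean -1.2 [-6.8 4.7] zmax 82.8 ymin -92.0
-80 36 x mean -1.1 [-7.0 5.2] zmax 82.3 ymin -83.9
-72 38 x mean -0.7 [-6.9 6.0] zmax 82.4 ymin -75.9
-64 43 x mean -0.3 [-7.0 7.4] zmax 82.9 ymin -67.9
-56 59 x mean -0.5 [-14.0 12.8] zmax 83.2 ymin 
[... 867 characters left out ...]
 [-6.3 7.3] zmax 82.3 ymin -131.9
-120 23 x mean 0.4 [-6.1 7.5] zmax 81.9 ymin -123.9
-112 26 x mean 0.0 [-6.3 7.7] zmax 81.9 ymin -115.0
-104 21 x mean 0.6 [-6.1 7.2] zmax 82.6 ymin -107.8
-96 22 x mean 0.1 [-5.7 7.3] zmax 82.2 ymin -99.7
-88 28 x mean -0.3 [-6.5 7.1] zmax 81.8 ymin -91.6
-80 22 x mean 0.1 [-6.1 6.7] zmax 81.9 ymin -82.9
-72 30 x mean 0.1 [-6.4 7.2] zmax 82.6 ymin -75.6
-64 23 x mean 0.3 [-6.4 7.3] zmax 82.2 ymin -67.9
-56 27 x mean 0.1 [-5.7 6.6] zmax 82.2 ymin -59.8
-48 3 x mean 1.2 [-2.7 5.5] zmax 82.6 ymin -51.0
collar pts 327 [ 20.8 -76.6 133.6] [ -2.  -88.1  95. ] [ 44.3 -70.  171.7]
tip [  2.  -77.9 168.6]
a [ 12. 152.   0.]
b [ 96. 118.   0.]
jar [  95. -242.    0.]
```

Pin is centred on the bore axis with its tail end at bracket y ≈ -219, which leaves about 92 mm to travel. The collar is at about 1.0 rad, with its tip at (2,-80,170). First I turn the tool so its x axis lies along the bracket's y, and shut the fingers.

```bash
cat > st.py <<'E'
from pinm import *
from scipy.spatial.transform import Rotation as Rn
def st():
    o=get_obs(); R=B@Rn.from_rotvec(o["ee_rot"]).as_matrix()
    print("t %.2f tcp_b"%o["time"],tob(o["tcp_pos"]).round(1),"F_b",(B@o["wrist_force"]).round(1),"gap",round(float(o["finger_gap"]),2))
    E=np.array([[0,1,0],[1,0,0],[0,0,-1.]])  # ideal: tool x=by, y=bx, z=down
    print(" turn to ideal (tool axes)",Rn.from_matrix(R.T@E).as_rotvec().round(3),"j",o["joint_positions"].round(2))
if __name__=="__main__": st()
E
python3 -m handwheel '[{"delta_pos":[0,0,0],"angular":[0,0,0.136],"gripper":-1},{"delta_pos":[0,0,0],"angular":[0,0,0.136],"gripper":-1},{"delta_pos":[0,0,0],"angular":[0,0,0.136],"gripper":-1},{"delta_pos":[0,0,0],"angular":[0,0,0.136],"gripper":-1},{"delta_pos":[0,0,0],"angular":[0,0,0.136],"gripper":-1},{"delta_pos":[0,0,0],"angular":[0,0,0.136],"gripper":-1},{"delta_pos":[0,0,0],"angular":[0,0,0.136],"gripper":-1}]' 60; python3 st.py
```

```text
time: 1.3
tcp_pos: [0.2142, 0.6137, 0.2313]
ee_rot: [-1.893, -2.507, -0.0]
wrist_force: [0.4, 1.3, -0.2]
finger_gap: 0.006
grasp_force: 0.0
t 1.30 tcp_b [-128.2  551.   231.3] F_b [ 0.8  1.1 -0.2] gap 0.01
 turn to ideal (tool axes) [ 0.    -0.    -0.005] j [ 1.06  0.25  1.56 -0.    1.34  0.78]
```

```bash
python3 -m handwheel '[{"delta_pos":[-1,0.32,0],"angular":[0,0,0],"gripper":-1},{"delta_pos":[-1,0.32,0],"angular":[0,0,0],"gripper":-1},{"delta_pos":[-1,0.32,0],"angular":[0,0,0],"gripper":-1},{"delta_pos":[-1,0.32,0],"angular":[0,0,0],"gripper":-1},{"delta_pos":[-1,0.32,0],"angular":[0,0,0],"gripper":-1},{"delta_pos":[-1,0.32,0],"angular":[0,0,0],"gripper":-1},{"delta_pos":[-1,0.32,0],"angular":[0,0,0],"gripper":-1},{"delta_pos":[-1,0.32,0],"angular":[0,0,0],"gripper":-1}]' >/dev/null; python3 st.py
python3 -m handwheel '[{"delta_pos":[-1,0.32,0],"angular":[0,0,0],"gripper":-1},{"delta_pos":[-1,0.32,0],"angular":[0,0,0],"gripper":-1},{"delta_pos":[-1,0.32,0],"angular":[0,0,0],"gripper":-1},{"delta_pos":[-1,0.32,0],"angular":[0,0,0],"gripper":-1},{"delta_pos":[-1,0.32,0],"angular":[0,0,0],"gripper":-1},{"delta_pos":[-1,0.32,0],"angular":[0,0,0],"gripper":-1},{"delta_pos":[-1,0.32,0],"angular":[0,0,0],"gripper":-1},{"delta_pos":[-1,0.32,0],"angular":[0,0,0],"gripper":-1}]' >/dev/null; python3 st.py
```

```text
t 2.10 tcp_b [-63.9 350.  231.4] F_b [ 0.4 -0.5  0.2] gap 0.0
 turn to ideal (tool axes) [ 0. -0.  0.] j [ 0.72  0.01  1.81 -0.    1.32  0.43]
t 2.90 tcp_b [2.000e-01 1.499e+02 2.315e+02] F_b [0.8 0.5 0.1] gap 0.0
 turn to ideal (tool axes) [ 0.001 -0.     0.   ] j [ 0.31 -0.06  1.88 -0.    1.32  0.03]
```

```bash
python3 -m handwheel '[{"delta_pos":[-1,0,0],"angular":[0,0,0],"gripper":-1},{"delta_pos":[-1,0,0],"angular":[0,0,0],"gripper":-1},{"delta_pos":[-1,0,0],"angular":[0,0,0],"gripper":-1},{"delta_pos":[-1,0,0],"angular":[0,0,0],"gripper":-1},{"delta_pos":[-1,0,0],"angular":[0,0,0],"gripper":-1},{"delta_pos":[-1,0,0],"angular":[0,0,0],"gripper":-1},{"delta_pos":[-1,0,0],"angular":[0,0,0],"gripper":-1},{"delta_pos":[-1,0,0],"angular":[0,0,0],"gripper":-1}]' >/dev/null; python3 st.py
python3 -m handwheel '[{"delta_pos":[-1,0,0],"angular":[0,0,0],"gripper":-1},{"delta_pos":[-1,0,0],"angular":[0,0,0],"gripper":-1},{"delta_pos":[-1,0,0],"angular":[0,0,0],"gripper":-1},{"delta_pos":[-1,0,0],"angular":[0,0,0],"gripper":-1},{"delta_pos":[-1,0,0],"angular":[0,0,0],"gripper":-1},{"delta_pos":[-1,0,0],"angular":[0,0,0],"gripper":-1},{"delta_pos":[-1,0,0],"angular":[0,0.09,0],"gripper":-1},{"delta_pos":[-1,0,0],"angular":[0,0.09,0],"gripper":-1}]' >/dev/null; python3 st.py
```

```text
t 3.70 tcp_b [-1.000e-01 -5.010e+01  2.315e+02] F_b [ 0.2  1.8 -0.5] gap -0.0
 turn to ideal (tool axes) [0.001 0.    0.   ] j [-0.08 -0.09  1.91  0.    1.32 -0.36]
t 4.50 tcp_b [   0.4 -249.6  230.1] F_b [ 0.3 -0.4 -0.2] gap -0.0
 turn to ideal (tool axes) [ 0.002 -0.182  0.001] j [-0.47  0.13  1.7   0.14  1.44 -0.78]
```

```bash
python3 -m handwheel '[{"delta_pos":[-0.14,0,0.77],"angular":[0,0,0],"gripper":-1},{"delta_pos":[-0.14,0,0.77],"angular":[0,0,0],"gripper":-1},{"delta_pos":[-0.14,0,0.77],"angular":[0,0,0],"gripper":-1},{"delta_pos":[-0.14,0,0.77],"angular":[0,0,0],"gripper":-1},{"delta_pos":[-0.14,0,0.77],"angular":[0,0,0],"gripper":-1},{"delta_pos":[-0.14,0,0.77],"angular":[0,0,0],"gripper":-1},{"delta_pos":[-0.14,0,0.77],"angular":[0,0,0],"gripper":-1},{"delta_pos":[-0.14,0,0.77],"angular":[0,0,0],"gripper":-1}]' >/dev/null; python3 st.py
```

```text
t 5.30 tcp_b [ 1.00e-01 -2.49e+02  7.19e+01] F_b [-1.4  0.2  0.7] gap -0.0
 turn to ideal (tool axes) [ 0.   -0.18  0.  ] j [-0.47  0.32  1.79  0.14  1.16 -0.82]
```

```bash
python3 -m handwheel '[{"delta_pos":[0.2,0,0.036],"angular":[0,0,0],"gripper":-1},{"delta_pos":[0.2,0,0.036],"angular":[0,0,0],"gripper":-1},{"delta_pos":[0.2,0,0.036],"angular":[0,0,0],"gripper":-1},{"delta_pos":[0.2,0,0.036],"angular":[0,0,0],"gripper":-1},{"delta_pos":[0.2,0,0.036],"angular":[0,0,0],"gripper":-1},{"delta_pos":[0.2,0,0.036],"angular":[0,0,0],"gripper":-1},{"delta_pos":[0.2,0,0.036],"angular":[0,0,0],"gripper":-1},{"delta_pos":[0.2,0,0.036],"angular":[0,0,0],"gripper":-1}]' >/dev/null; python3 st.py
```

```text
t 6.10 tcp_b [   0.4 -208.5   73.2] F_b [-0.5 -3.   2.6] gap 0.0
 turn to ideal (tool axes) [ 0.001 -0.179  0.   ] j [-0.41  0.28  1.85  0.15  1.14 -0.77]
```

Contact made, with light force. I'll carry on another 40 mm and then check.

```bash
python3 -m handwheel '[{"delta_pos":[0.2,0,0.04],"angular":[0,0,0],"gripper":-1},{"delta_pos":[0.2,0,0.04],"angular":[0,0,0],"gripper":-1},{"delta_pos":[0.2,0,0.04],"angular":[0,0,0],"gripper":-1},{"delta_pos":[0.2,0,0.04],"angular":[0,0,0],"gripper":-1},{"delta_pos":[0.2,0,0.04],"angular":[0,0,0],"gripper":-1},{"delta_pos":[0.2,0,0.04],"angular":[0,0,0],"gripper":-1},{"delta_pos":[0.2,0,0.04],"angular":[0,0,0],"gripper":-1},{"delta_pos":[0.2,0,0.04],"angular":[0,0,0],"gripper":-1}]' >/dev/null; python3 st.py
python3 - <<'E'
from pinm import *
f=grab_frame("top"); report(cloud(f));
E
```

```text
t 6.90 tcp_b [   0.2 -167.5   72.2] F_b [ 0.3 -5.1  4.4] gap -0.0
 turn to ideal (tool axes) [ 0.001 -0.179  0.   ] j [-0.35  0.24  1.89  0.16  1.12 -0.72]
-152 4 x mean 5.5 [3.6 6.8] zmax 80.3 ymin -151.6
-144 31 x mean 0.8 [-6.3 6.5] zmax 81.3 ymin -147.8
-136 38 x mean -0.6 [-6.9 6.3] zmax 81.5 ymin -139.7
-128 38 x mean -0.5 [-6.5 6.1] zmax 81.7 ymin -131.7
-120 40 x mean -0.7 [-7.2 6.6] zmax 82.1 ymin -124.0
-112 39 x mean -0.2 [-6.8 6.7] zmax 82.4 ymin -116.0
-104 42 x mean -0.3 [-7.0 7.2] zmax 82.8 ymin -108.0
-96 62 x mean -1.0 [-14.5 13.2] zmax 91.6 ymin -99.9
-88 53 x mean -4.4 [-14.4 4.0] zmax 92.0 ymin -92.0
-80 37 x mean -1.4 [-7.2 4.8] zmax 83.1 ymin -83.9
-72 38 x mean -0.7 [-6.9 5.9] zmax 83.5 ymin -75.9
-64 42 x mean -0.2 [-7.0 7.3] zmax 83.3 ymin -67.9
-56 59 x mean -0.2 [-13.9 13.1] zmax 83.0 ymin -60.0
-48 74 x mean -0.1 [-14.0 14.5] zmax 83.4 ymin -52.0
-40 74 x mean 0.1 [-14.2 14.0] zmax 83.5 ymin -44.0
-32 73 x mean -0.4 [-14.0 14.0] zmax 84.5 ymin -35.9
collar pts 211 [ 14.8 -80.2 151.1] [ -2.6 -89.  100.5] [ 43.7 -71.4 172.7]
tip [  1.6 -80.5 169.4]
```

```bash
python3 -m handwheel '[{"delta_pos":[0.2,0,0.03],"angular":[0,0,0],"gripper":-1},{"delta_pos":[0.2,0,0.03],"angular":[0,0,0],"gripper":-1},{"delta_pos":[0.2,0,0.03],"angular":[0,0,0],"gripper":-1},{"delta_pos":[0.2,0,0.03],"angular":[0,0,0],"gripper":-1},{"delta_pos":[0.2,0,0.03],"angular":[0,0,0],"gripper":-1}]' >/dev/null; python3 st.py
```

```text
t 7.45 tcp_b [  -0.3 -141.4   72.3] F_b [-0.5 -2.  -0.2] gap -0.0
 turn to ideal (tool axes) [-0.001 -0.181  0.   ] j [-0.32  0.22  1.92  0.17  1.11 -0.68]
```

```bash
python3 -m handwheel '[{"delta_pos":[0.08,0,0.015],"angular":[0,0,0],"gripper":-1},{"delta_pos":[0.08,0,0.015],"angular":[0,0,0],"gripper":-1},{"delta_pos":[0.06,0,0.01],"angular":[0,0,0],"gripper":-1}]' >/dev/null; python3 st.py
python3 - <<'E'
from pinm import *
f=grab_frame("top"); save(f,"push1.png"); q=tob(cloud(f).reshape(-1,3)); 
m=(abs(q[:,0])<10)&(q[:,1]>-90)&(q[:,1]<-40)&(q[:,2]>86)&(q[:,2]<97); print(m.sum(),np.percentile(q[m,1],[2,50,98]).round(1))
E
```

```text
t 7.75 tcp_b [   0.2 -137.    72.8] F_b [ 0.3 -5.1 -1. ] gap 0.0
 turn to ideal (tool axes) [ 0.001 -0.179  0.   ] j [-0.31  0.21  1.93  0.17  1.11 -0.67]
67 [-65.8 -61.2 -56.4]
```

```bash
python3 -m handwheel '[{"delta_pos":[0.03,0,0.005],"angular":[0,0,0],"gripper":-1},{"delta_pos":[0.03,0,0.005],"angular":[0,0,0],"gripper":-1}]' >/dev/null; python3 st.py
python3 -m handwheel '[{"delta_pos":[0.03,0,0.005],"angular":[0,0,0],"gripper":-1},{"delta_pos":[0,0,0],"angular":[0,0,0],"gripper":-1}]' >/dev/null; python3 st.py
```

```text
t 8.00 tcp_b [   0.6 -136.8   73.2] F_b [ 0.3 -9.  -0.9] gap 0.0
 turn to ideal (tool axes) [ 0.002 -0.176  0.   ] j [-0.31  0.21  1.93  0.16  1.11 -0.67]
t 8.20 tcp_b [   0.6 -136.8   73.3] F_b [-0.4 -9.9 -1.2] gap 0.0
 turn to ideal (tool axes) [ 0.002 -0.175  0.   ] j [-0.31  0.21  1.93  0.16  1.11 -0.67]
```

```bash
python3 -m handwheel '[{"delta_pos":[0.08,0,0.015],"angular":[0,0,0],"gripper":-1},{"delta_pos":[0.08,0,0.015],"angular":[0,0,0],"gripper":-1},{"delta_pos":[0,0,0],"angular":[0,0,0],"gripper":-1}]' >/dev/null; python3 st.py
python3 - <<'E'
from pinm import *
for n in("top","side"):
    f=grab_frame(n); q=tob(cloud(f).reshape(-1,3)); 
    m=(abs(q[:,0])<10)&(q[:,1]>-90)&(q[:,1]<-40)&(q[:,2]>86)&(q[:,2]<97); print(n,m.sum(),np.percentile(q[m,1],[2,50,98]).round(1))
    save(f,n+"_home.png")
E
```

```text
t 8.50 tcp_b [   1.1 -136.5   73.9] F_b [ -3.  -22.5  -1.8] gap 0.0
 turn to ideal (tool axes) [ 0.003 -0.166  0.001] j [-0.3   0.21  1.93  0.16  1.1  -0.66]
top 69 [-65.6 -60.7 -55.9]
side 64 [-66.1 -58.2 -54.8]
```

View pics/side_home.png

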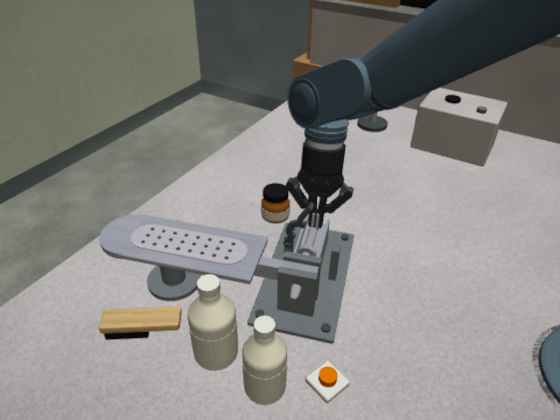

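The side view shows the pin nose out through the far cheek at (296,290), and depth puts the flange's inner face at y ≈ -56, so it is home. Backing off and rising.

```bash
python3 -m handwheel '[{"delta_pos":[-0.5,0,-0.1],"angular":[0,0,0],"gripper":-1},{"delta_pos":[-1,0,-0.3],"angular":[0,0,0],"gripper":-1},{"delta_pos":[0,0.2,-1],"angular":[0,0,0],"gripper":-1},{"delta_pos":[0,0.2,-1],"angular":[0,0,0],"gripper":-1},{"delta_pos":[0,0.3,-1],"angular":[0,0,0],"gripper":-1},{"delta_pos":[0,0.3,-1],"angular":[0,0,0],"gripper":-1},{"delta_pos":[0,0.4,-1],"angular":[0,-0.09,0],"gripper":-1},{"delta_pos":[0,0.4,-1],"angular":[0,-0.09,0],"gripper":-1}]' >/dev/null; python3 st.py
```

```text
t 9.40 tcp_b [  45.  -193.9  224.4] F_b [ 0.7  0.5 -0.5] gap -0.0
 turn to ideal (tool axes) [-0.001  0.001 -0.001] j [-0.28  0.11  1.72 -0.    1.31 -0.56]
```

```bash
python3 -m handwheel '[{"delta_pos":[0.91,0,0],"angular":[0,0,0],"gripper":-1},{"delta_pos":[0.91,0,0],"angular":[0,0,0],"gripper":-1},{"delta_pos":[0.91,0,0],"angular":[0,0,0],"gripper":-1},{"delta_pos":[0.91,0,0],"angular":[0,0,0],"gripper":-1},{"delta_pos":[0.91,0,0],"angular":[0,0,0],"gripper":-1},{"delta_pos":[0,0,0.87],"angular":[0,0,0],"gripper":-1},{"delta_pos":[0,0,0.87],"angular":[0,0,0],"gripper":-1},{"delta_pos":[0,0,0.87],"angular":[0,0,0],"gripper":-1}]' >/dev/null; python3 st.py
```

```text
t 10.20 tcp_b [ 44.6 -78.8 157.4] F_b [-0.4 -0.6  0.2] gap 0.0
 turn to ideal (tool axes) [-0.001 -0.002  0.001] j [-0.1   0.11  1.85  0.    1.18 -0.39]
```

```bash
python3 -m handwheel '[{"delta_pos":[0,-0.5,0],"angular":[0,0,0],"gripper":-1},{"delta_pos":[0,-0.5,0],"angular":[0,0,0],"gripper":-1},{"delta_pos":[0,-0.32,0.13],"angular":[0,0,0],"gripper":-1},{"delta_pos":[0,-0.32,0.13],"angular":[0,0,0],"gripper":-1}]' >/dev/null; python3 st.py
python3 -m handwheel '[{"delta_pos":[0,-0.28,0.23],"angular":[0,0,0],"gripper":-1},{"delta_pos":[0,-0.28,0.23],"angular":[0,0,0],"gripper":-1}]' >/dev/null; python3 st.py
python3 - <<'E'
from pinm import *
f=grab_frame("side"); save(f,"sweep.png")
E
```

```text
t 10.60 tcp_b [  3.7 -79.5 151.8] F_b [ 2.2  0.4 -0.6] gap -0.0
 turn to ideal (tool axes) [ 0.001 -0.001  0.   ] j [-0.13  0.03  1.95  0.    1.16 -0.42]
t 10.80 tcp_b [-10.4 -79.9 140.3] F_b [-0.4 -1.   1.8] gap 0.0
 turn to ideal (tool axes) [0. 0. 0.] j [-0.14  0.01  2.    0.    1.14 -0.43]
```

View pics/sweep.png

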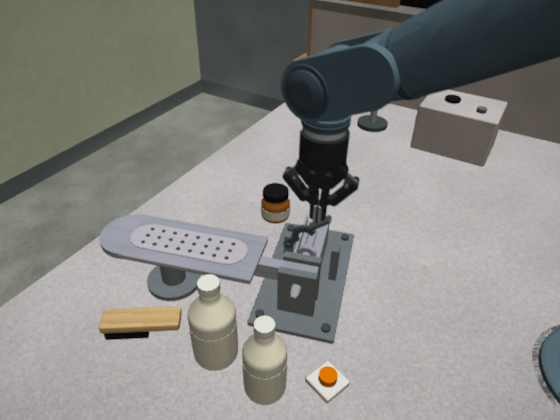

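The side view shows the handle, now at about (315,225), swinging down ahead of the fingertips. I continue along the arc.

```bash
python3 -m handwheel '[{"delta_pos":[0,-0.22,0.28],"angular":[0,0,0],"gripper":-1},{"delta_pos":[0,-0.22,0.28],"angular":[0,0,0],"gripper":-1},{"delta_pos":[0,-0.17,0.32],"angular":[0,0,0],"gripper":-1},{"delta_pos":[0,-0.17,0.32],"angular":[0,0,0],"gripper":-1}]' >/dev/null; python3 st.py
python3 -m handwheel '[{"delta_pos":[0,-0.1,0.28],"angular":[0,0,0],"gripper":-1},{"delta_pos":[0,-0.1,0.24],"angular":[0,0,0],"gripper":-1}]' >/dev/null; python3 st.py
```

```text
t 11.25 tcp_b [-30.1 -79.8 109.6] F_b [-0.2 -0.1  1.3] gap 0.0
 turn to ideal (tool axes) [-0.001 -0.     0.   ] j [-0.16  0.01  2.06 -0.    1.07 -0.44]
t 11.45 tcp_b [-34.8 -79.8  96.6] F_b [ 1.  -0.4  0.9] gap -0.0
 turn to ideal (tool axes) [-0. -0.  0.] j [-0.17  0.02  2.08  0.    1.05 -0.45]
```

```bash
python3 -m handwheel '[{"delta_pos":[0,-0.2,0.06],"angular":[0,0,0],"gripper":-1},{"delta_pos":[0,-0.1,0.06],"angular":[0,0,0],"gripper":-1},{"delta_pos":[0,0,0.06],"angular":[0,0,0],"gripper":-1}]' >/dev/null; python3 st.py
python3 -m handwheel '[{"delta_pos":[0,0,0.06],"angular":[0,0,0],"gripper":-1},{"delta_pos":[0,0,0.04],"angular":[0,0,0],"gripper":-1}]' >/dev/null; python3 st.py
```

```text
t 11.75 tcp_b [-42.4 -79.8  92.9] F_b [-1.9  0.3  4.9] gap -0.0
 turn to ideal (tool axes) [-0.001 -0.     0.   ] j [-0.17  0.01  2.09 -0.    1.04 -0.46]
t 11.95 tcp_b [-42.3 -79.9  92.5] F_b [-11.8   3.6  24.3] gap 0.0
 turn to ideal (tool axes) [-0.003 -0.001  0.001] j [-0.17  0.01  2.09 -0.    1.04 -0.46]
```

Firm stop at z = 92.5 with 24 N, matching the closed height of 93. I lift off, clear the view and check.

```bash
python3 -m handwheel '[{"delta_pos":[0,0,-0.3],"angular":[0,0,0],"gripper":-1},{"delta_pos":[0,0,-1],"angular":[0,0,0],"gripper":-1},{"delta_pos":[0,0,-1],"angular":[0,0,0],"gripper":-1},{"delta_pos":[0,0,-1],"angular":[0,0,0],"gripper":-1},{"delta_pos":[0,0,-1],"angular":[0,0,0],"gripper":-1},{"delta_pos":[-1,0,-1],"angular":[0,0,0],"gripper":-1},{"delta_pos":[-1,0,-1],"angular":[0,0,0],"gripper":-1},{"delta_pos":[-1,0,0],"angular":[0,0,0],"gripper":-1}]' >/dev/null
python3 -m handwheel '[{"delta_pos":[-1,0,0],"angular":[0,0,0],"gripper":-1},{"delta_pos":[-1,0,0],"angular":[0,0,0],"gripper":-1},{"delta_pos":[-1,0,0],"angular":[0,0,0],"gripper":-1},{"delta_pos":[-1,0,0],"angular":[0,0,0],"gripper":-1},{"delta_pos":[-1,0,0],"angular":[0,0,0],"gripper":-1},{"delta_pos":[-1,0,0],"angular":[0,0,0],"gripper":-1},{"delta_pos":[-1,0,0],"angular":[0,0,0],"gripper":-1},{"delta_pos":[0,0,0],"angular":[0,0,0],"gripper":-1}]' >/dev/null
python3 st.py
python3 - <<'E'
from pinm import *
for n in("top","side"):
    f=grab_frame(n); save(f,n+"_end.png"); q=tob(cloud(f).reshape(-1,3)); 
    m=(abs(q[:,0])<10)&(q[:,1]>-72)&(q[:,1]<-40)&(q[:,2]>86)&(q[:,2]<97); print(n,"flange y",np.percentile(q[m,1],[2,98]).round(1))
    for x0,x1 in((-64,-55),(-55,-46),(-46,-36),(-36,-27),(-8,8)):
        m=(q[:,0]>x0)&(q[:,0]<x1)&(abs(q[:,1]+80)<4)&(q[:,2]>60)&(q[:,2]<150); print(x0,x1,m.sum(),np.median(q[m,2]).round(1) if m.any() else "")
    if n=="top": save({"img":cv2.resize(f["img"][120:330,90:370],None,fx=2.5,fy=2.5)},"end_crop.png")
E
```

```text
t 13.55 tcp_b [ -42.3 -332.2  247.7] F_b [ 1.1  1.2 -0.3] gap -0.0
 turn to ideal (tool axes) [-0.     0.001 -0.002] j [-0.56  0.07  1.72 -0.    1.35 -0.84]
top flange y [-66.2 -56.7]
-64 -55 22 92.2
-55 -46 27 92.5
-46 -36 26 92.7
-36 -27 25 92.5
-8 8 46 97.5
side flange y [-65.8 -55. ]
-64 -55 15 91.3
-55 -46 17 92.2
-46 -36 17 91.5
-36 -27 17 92.2
-8 8 63 92.9
```

View pics/end_crop.png

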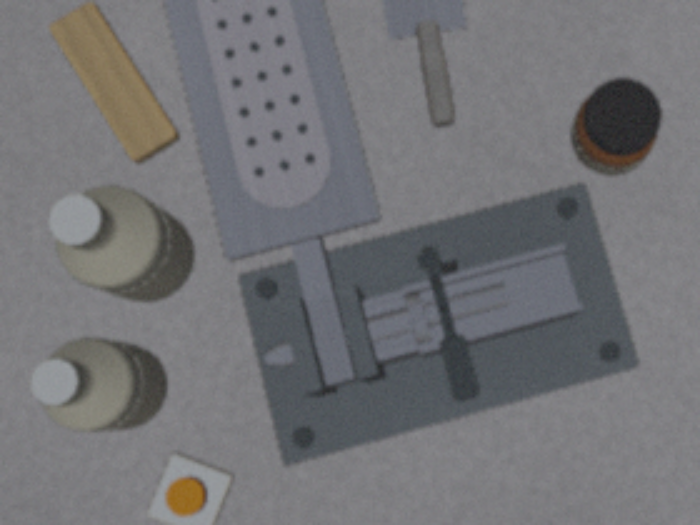

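View pics/side_end.png

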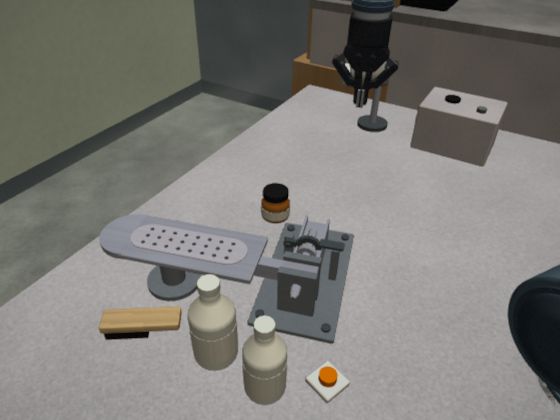

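The handle lies level on its rest at z ≈ 92.5 (crop pixel (460,370)), with the ring over the tail and the flange home at y ≈ -56. The bottles and jar are standing and the arm is clear, so I hand in.

```bash
python3 -c "from rig import *; print(sign_off())"
```

```text
the job is handed in; nothing more can be done
None
```

The pin is home against the boss, the collar is closed fully onto its rest, the bottles and jar are still standing, and the job was handed in at about 13.7 s of the 42 s limit; no verdict was returned.

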